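Load the mini chopper with hazelnuts from a spouted jug and lock its lid

ROBOT

A 6-joint arm with a two-finger parallel gripper is mounted at the origin on a cart in front of the work surface, level with it; the furniture and walls round the work are solid. World frame = base frame: x ahead of the robot, y to its left, z up, the work surface at z = 0. Lengths are in m, angles in rad, forces in N, time in s.
With the tool pointing down it reaches from about 0.4 to 0.925 m from the base axis. Payload 3.4 kg.
Tool frame: the origin (TCP) lies on the mounting face of the last link; the fingertips stand 173 mm ahead of it and the grasp point (between the pads) lies 155 mm ahead of it; z points along the fingers, y is the line along which they close (so a half turn about z gives the same grasp; the last joint's range is limited). The gripper opens to 85 mm and grips with 20 to 120 N. Pads are 22 mm wide; open, the fingers measure 114 mm over their backs; the gripper's body (76 mm by 85 mm) begins 54 mm behind the grasp point. The pads swing forward as they close: fully open they stand 13 mm farther back than shut.
Start: joints at [-1.218, 0.307, 1.506, -0, 1.328, -0.073], TCP at [0.237, -0.524, 0.405] pointing down, gripper open.
Joint ranges: [-3.12, 3.12], [-1.05, 2.28], [0.14, 2.33], [-1.42, 4.57], [0.1, 2.73], [-2.68, 2.68]. Speed limits (rad/s): [2.57, 2.57, 3.14, 3.14, 3.14, 3.14].

INTERFACE

Orientations are given as a unit quaternion [x, y, z, w].
In Python, from rig import ctrl gives the robot as it stands. The module is installed in compiled form; this text tells all that it offers.
- The arm moves only by the tool drive_tool, never from a script. Its argument "moves" is a list of rows, each a list of 2 entries, a list of its own where there are three numbers: the shift along the tool's x, y, z in m, then the turn, a rotation vector about the tool's x, y, z in rad. In form: [[[dx, dy, dz], [ax, ay, az]], ...]. A call has 1 to 8 rows; each row shifts and turns the commanded pose from where the row before left it, along the tool's axes as they then stand; what a row does not reach is not made up. A row lasts 1/8 s, in which the tool goes at most 62.5 mm and 10.7 degrees, less where a joint would pass 70% of its speed; a pose out of reach is approached as far as the arm can. A call with a gripper value outside its range is refused whole. "hand" is the closure, from 0 (fully open) to 1 (shut), set as the call begins (left out, the last holds). The fingers move at their own pace and stop on an object; the grip force is fixed at half the most. Time passes only in rows, so rows that do not move let the fingers close. It gives the time, the measured TCP pose, the force, the opening and the grip force at its end, in the units of the state.
- ctrl.get_obs(): the state, without advancing time (a new reading comes with each control period).
- ctrl.snapshot(name): name is "scene" or "top"; returns (picture, depth): 420x560x3 uint8, red, green, blue; 420x560 float32, m along the optical axis (not along the pixel's ray), 0 where there is no reading.
- ctrl.camera_params(name): a dict with "fx", "fy", "cx", "cy" (pixels), "D" ([k1, k2, p1, p2, k3] as OpenCV has them; the pictures are not rectified), "view" (4x4, takes a point from world to camera coordinates). Camera axes: x right, y down, z forward; pixel columns grow to the right and rows downward; lengths in m; the calibration is good to about 2 mm. A picture is of the moment at which its call begins. camera_params takes no time and is no camera call.
- ctrl.hand_in(): hands the job in; it is judged then, once.
The state is a dict: "time_s": time; "qpos": joint angles; "joint_velocities": joint speeds; "joint_efforts": joint torques, N m; "eef_pos": TCP position; "eef_rot": TCP orientation; "contact_force": force on the tool from outside, world axes, zero at the start; "torque": the same for the moment, N m; "width": opening from 0.0 (shut) to 1.0 (fully open); "grasp_force": force on a finger pad.
Only numpy, scipy, OpenCV 4.12 (cv2) and the standard library are available. Lean on these libraries where they do the work, as an engineer would, in place of code of your own. Each camera call takes 0.05 s, during which the arm holds its last target. There are 200 camera calls.

TASK

Get the mini chopper ready to run: pick up the steel jug, turn it until its pouring lip faces the chopper's bowl while it is still upright, then tip it over the bowl so that all six hazelnuts roll out over the lip into the bowl, and stand the empty jug upright on the worktop again. Then set the lid on the bowl with its two lugs in the gaps of the rim and twist it clockwise as far as it will go, so that it is locked with its grip bar pointing at the switch on the chopper's front. Leave the salt shaker, the egg timer and the little cup as they stand.

Things in the scene. Friction and masses are not known exactly. Their poses are not given: they have to be found in the camera images.
- chopper: mini chopper, fixed on the worktop: dark grey motor foot (124 mm across, 40 mm high) with a clear round bowl, 104 mm high in all. Origin: centre of its underside, z up. A round steel switch on the foot marks its front, the -x side. The bowl is open on top, 105 mm across inside, 115 mm outside at its grey rim; floor at 43 mm, blade spindle in the middle, 17 mm thick, up to 70 mm.
- bowl_mouth (a point): centre of the bowl's opening: on the chopper's axis, level with the top of the rim, 104 mm above the worktop. Two inward tabs of the rim, 5 mm thick, tops flush with it, leave a clear opening 92 mm across. Axes as the chopper's.
- rim_gap (a point): middle of one of the two gaps between the rim's tabs, 49 mm from the axis, level with the rim's top, at 35 degrees from the chopper's x axis towards its y axis (counterclockwise from above); the other gap is half a turn round. Each gap is 40 degrees wide and 6.5 mm deep radially. Axes as the chopper's.
- rim_stop (a point): where one of the lid's lugs lies when locked: under the tab, 49 mm from the axis on the chopper's +x side, 95 mm above the worktop (the other lug half a turn round). A lug lowered through a gap can turn only clockwise seen from above, 35 degrees, to a solid stop about 1 degree past this point. No spring, only friction. Axes as the chopper's.
- jug: steel jug, loose, about 0.25 kg: 90 mm high, flared (60 mm across the foot, 124 mm the rim), wall 2.5 mm, inner floor at 4 mm. Origin: centre of its underside, z along its axis. Pouring lip on the +x side, strap handle on the -x side. The wall leans out 20 degrees, so the nuts roll out when the jug is tipped by about 75 degrees; 80 to 90 degrees empties it.
- jug_lip (a point): tip of the pouring lip, a bulge of the rim about 35 mm wide: 78 mm from the jug's axis on its +x side, 90 mm over its underside; axes as the jug's.
- jug_handle (a point): middle of the upright handle strap, 88 mm from the jug's axis on its -x side, 51 mm over its underside; axes as the jug's. The strap is 14 mm wide (along y, to be pinched), 9 mm thick, straight from 20 to 82 mm; 35 mm of room to the wall. Arms of equal width join it to the jug at top and bottom. Taken with the tool leaning back 20 to 40 degrees, away from the jug, one grip serves the whole tip.
- lid: dark grey lid, loose, about 0.15 kg, right way up. Origin: centre of its underside, z up. Plug 87 mm across, 0 to 14 mm high, goes into the bowl; at its foot two lugs (0 to 6.5 mm high, 22 degrees wide, 99 mm across both) on the +x and -x sides; flange 116 mm across (14 to 20 mm) rests on the rim. Seated, its origin is 90 mm above the chopper's. Half a turn makes no difference.
- lid_grip (a point): point to grip on the lid: on its axis, 41 mm over its underside. The straight grip bar on top lies along the lid's x, in line with the lugs: 66 mm long, 14 mm wide (pinch along y), from 20 to 46 mm over the underside. Axes as the lid's.
- nut_1: one of six round brown hazelnuts, 18 mm across, 10 g, that start in the jug; origin at its centre.
- nut_2: one of six round brown hazelnuts, 18 mm across, 10 g, that start in the jug; origin at its centre.
- nut_3: one of six round brown hazelnuts, 18 mm across, 10 g, that start in the jug; origin at its centre.
- nut_4: one of six round brown hazelnuts, 18 mm across, 10 g, that start in the jug; origin at its centre.
- nut_5: one of six round brown hazelnuts, 18 mm across, 10 g, that start in the jug; origin at its centre.
- nut_6: one of six round brown hazelnuts, 18 mm across, 10 g, that start in the jug; origin at its centre.
- salt_shaker: salt shaker, 44 mm across, 90 mm high; bystander, origin under its centre.
- egg_timer: wind-up egg timer, 69 mm across, 61 mm high; bystander, origin under its centre.
- cup_espresso: small white cup with a handle, 62x88x50 mm; bystander, origin under its centre.
Mind the look-alikes: they are no part of the job. Of the things shaped like the lid, the grey one is meant. Leave any yellow look-alike of the jug alone.

How it is judged:
By the outcome, as a careful person would: the job done as asked, in the order asked, and still so for the second after the job is handed in, with the robot touching nothing.
It also fails if it takes over 72 s, if anything falls off the work surface, if the arm or the gripper's body presses on something with over 40 N, if the wrist force passes 120 N, or if a joint passes its speed limit or range.

## Working session

There is one attempt and no reset: what is moved stays moved. The work goes in short steps, Python scripts to look and compute and a tool call to move; the robot and the scene stay as the last step left them, time stands still between calls to the robot, and variables do not carry over. Pictures are saved under pics/ and viewed, at most 10 in all, crops included, and the job is handed in when it is done.

Besides the shell and the picture viewer there is one more tool, called after ">>>" as name([rows], argument=value, ...), one row to a line, values as JSON. drive_tool: Moves the arm, as the interface text tells. Its arguments: {"type":"object","properties":{"moves":{"type":"array","items":{"type":"array"}},"hand":{"type":"number"}},"required":["moves"]}

```bash
mkdir -p pics; ls; python3 - <<'E'
from rig import ctrl
import cv2,numpy as np
print(ctrl.get_obs())
for n in("scene","top"):
    im,d=ctrl.snapshot(n);cv2.imwrite(f"pics/{n}0.png",im[:,:,::-1]);np.savez(f"{n}0.npz",im=im,d=d)
    print(n,ctrl.camera_params(n))
E
```

```text
pics
{'time_s': 0.0, 'qpos': array([-1.21851107e+00,  3.07586076e-01,  1.50767418e+00,  2.26112697e-05,
        1.32836659e+00, -7.35017249e-02]), 'joint_velocities': array([-0.00054349, -0.00080304,  0.00055409,  0.0016442 ,  0.00165822,
       -0.00039302]), 'joint_efforts': array([ 2.02584051e-03, -4.57556927e+01, -2.51914698e+01,  1.01769756e-04,
        1.33477119e-02,  1.40532441e-05]), 'eef_pos': array([ 0.23736184, -0.52335502,  0.40377287]), 'eef_rot': array([ 9.77423715e-01,  2.11286174e-01, -1.30450314e-04, -1.00875548e-03]), 'contact_force': array([-0.16697755,  0.02105328, -0.2308128 ]), 'torque': array([-0.01545723,  0.03705795, -0.07472728]), 'grasp_force': 0.0, 'width': 1.0028283349052063}
scene {'fx': 388.74026045919726, 'fy': 388.74026045919726, 'cx': 276.06139901928276, 'cy': 204.60310302872102, 'D': array([-0.03140995,  0.        ,  0.        ,  0.        ,  0.        ]), 'view': array([[-0.78267562, -0.62236716, -0.00883068,  0.37039816],
       [-0.35214885,  0.4544642 , -0.81820137,  0.30227721],
       [ 0.51323489, -0.63727655, -0.57486393,  0.76385187],
       [ 0.        ,  0.        ,  0.        ,  1.        ]])}
top {'fx': 403.53629267242457, 'fy': 403.53629267242457, 'cx': 279.15875384628055, 'cy': 207.38803463736187, 'D': array([0.02663204, 0.        , 0.        , 0.        , 0.        ]), 'view': array([[-0.01634045, -0.99977722, -0.01336063, -0.06651522],
       [-0.98812761,  0.01818873, -0.15255492,  0.54100277],
       [ 0.15276394,  0.01070919, -0.98820468,  1.15173745],
       [ 0.        ,  0.        ,  0.        ,  1.        ]])}
```

View pics/scene0.png

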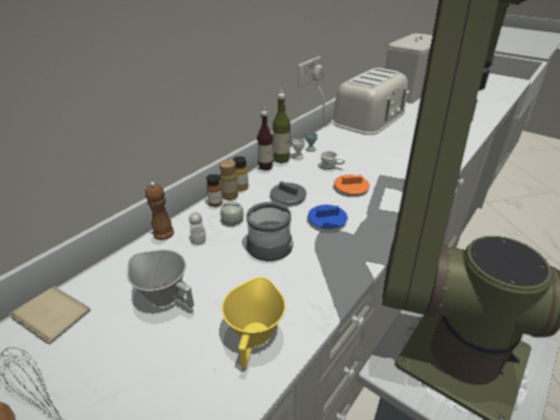

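View pics/top0.png

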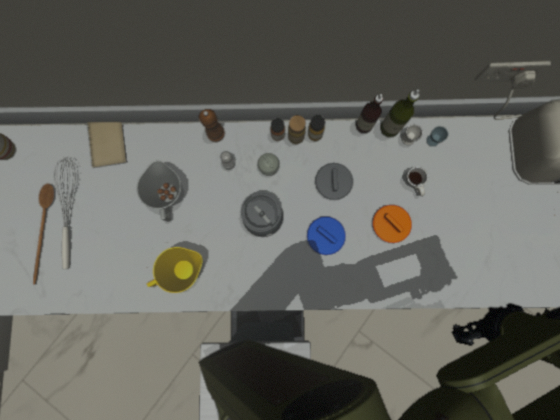

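The scene view shows the steel jug at (160,280), the yellow decoy at (253,315), the chopper at (269,230) and the grey lid at (288,192). In the top view the jug is at (162,188) with its handle at (166,212), the chopper at (262,213) and the grey lid at (334,181). I'll make enlarged crops and measure by ray casting.

```bash
cat > h.py <<'E'
import numpy as np,cv2
from rig import ctrl
from scipy.spatial.transform import Rotation as R
def ray(n,px):
    c=ctrl.camera_params(n);K=np.array([[c['fx'],0,c['cx']],[0,c['fy'],c['cy']],[0,0,1]])
    u=cv2.undistortPoints(np.array(px,float).reshape(-1,1,2),K,c['D']).reshape(-1,2)
    V=c['view'];d=np.c_[u,np.ones(len(u))]@V[:3,:3];o=-V[:3,:3].T@V[:3,3];return o,d
def onplane(n,px,z):
    o,d=ray(n,px);return o+d*((z-o[2])/d[:,2])[:,None]
def proj(n,P):
    c=ctrl.camera_params(n);K=np.array([[c['fx'],0,c['cx']],[0,c['fy'],c['cy']],[0,0,1]]);V=c['view']
    return cv2.projectPoints(np.array(P,float).reshape(-1,1,3),cv2.Rodrigues(V[:3,:3])[0],V[:3,3],K,c['D'])[0].reshape(-1,2)
def cloud(n,d):
    v,u=np.nonzero(d>0);o,r=ray(n,np.c_[u,v]);P=o+r*d[v,u][:,None];A=np.full(d.shape+(3,),np.nan);A[v,u]=P;return A
E
python3 - <<'E'
from h import *
T=np.load('top0.npz');S=np.load('scene0.npz')
t=T['im'];s=S['im']
def c(im,x,y,w,h,k):return cv2.resize(im[y:y+h,x:x+w],None,fx=k,fy=k,interpolation=cv2.INTER_CUBIC)
a=np.hstack([c(t,122,150,80,60+20,5)[:300*2],c(t,222,173,80,80,5)])
b=np.hstack([c(t,294,141,80,80,5)[:200*2],c(s,220,170,100,100,4)])
o=np.vstack([a,b]);o=cv2.resize(o,(600,600));cv2.imwrite('pics/z0.png',o[:,:,::-1])
# depth-based
for n,d in(("top",T['d']),("scene",S['d'])):
    A=cloud(n,d)
    for nm,(x0,x1,y0,y1) in dict(jug=(.0,0,0,0)).items(): pass
    print(n,(d>0).mean())
    P=A.reshape(-1,3);P=P[~np.isnan(P[:,0])]
    tab=P[(P[:,0]>.45)&(P[:,0]<.7)&(abs(P[:,1])<.4)]
    print(np.percentile(tab[:,2],[5,25,50,75]))
for nm,n,px,z in[("jugrim","top",(162,187),.09),("jugh","top",(166.5,212),.08),("chop","top",(262,213),.104),("lid","top",(334,181),.02),("salt","top",(228,160),.05),("egg","top",(268,163),.05),("cup","top",(416,177),.04),("yel","top",(182,270),.05)]:
    print(nm,onplane(n,[px],z).round(3))
E
```

```text
top 0.9960331632653061
[-0.00276172 -0.00015067  0.00204071  0.01834505]
scene 0.9959906462585034
[-2.94313089e-03 -1.43108703e-03 -5.90177865e-05  3.07060672e-02]
jugrim [[0.597 0.258 0.09 ]]
jugh [[0.526 0.246 0.08 ]]
chop [[ 0.515 -0.028  0.104]]
lid [[ 0.621 -0.243  0.02 ]]
salt [[0.685 0.075 0.05 ]]
egg [[ 0.673 -0.045  0.05 ]]
cup [[ 0.624 -0.484  0.04 ]]
yel [[0.362 0.206 0.05 ]]
```

View pics/z0.png

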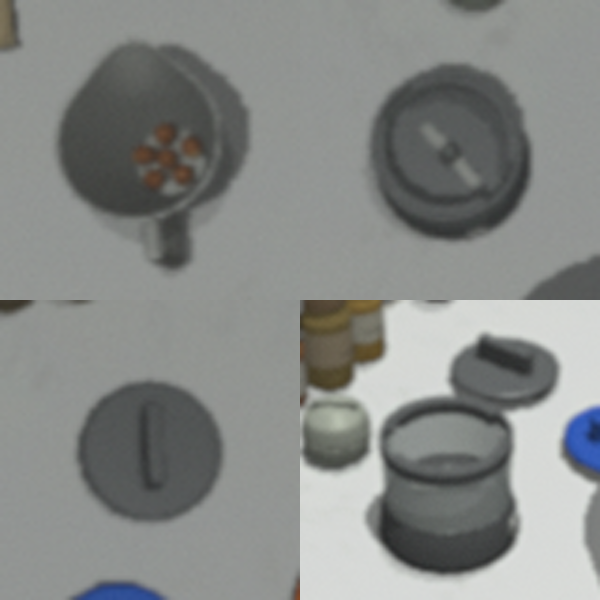

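The crops show the jug's lip at upper left with its handle toward the robot, and the nuts on its floor. The chopper's steel switch shows as a bright spot at about (478,235) in the top crop and (515,520) in the scene crop. The lid's bar is nearly along the image vertical. Next I'll fit circles to the depth clouds.

```bash
cat >> h.py <<'E'
def circ(P,r=None):
    from scipy.optimize import least_squares
    x=P[:,:2]
    if r: f=lambda p:np.hypot(*(x-p[:2]).T)-r; p0=x.mean(0)
    else: f=lambda p:np.hypot(*(x-p[:2]).T)-p[2]; p0=[*x.mean(0),.06]
    return least_squares(f,p0,loss='soft_l1',f_scale=.002).x
E
python3 - <<'E'
from h import *
C={};I={}
for n in("top","scene"):
    T=np.load(n+'0.npz');C[n]=cloud(n,T['d']);I[n]=T['im']
def sel(n,c,r,z0,z1):
    A=C[n];m=(np.hypot(A[...,0]-c[0],A[...,1]-c[1])<r)&(A[...,2]>z0)&(A[...,2]<z1);return A[m],m
for n in C:
    P,_=sel(n,(.515,-.028),.075,.098,.112);c=circ(P);print(n,'chop rim',len(P),c.round(4),P[:,2].mean().round(4))
    P,_=sel(n,(.621,-.243),.07,.012,.028);print(n,'lid flange',len(P),P[:,:2].mean(0).round(4),(P[:,:2].max(0)+P[:,:2].min(0))/2,np.ptp(P[:,:2],axis=0))
    P,_=sel(n,(.621,-.243),.07,.036,.055);m=P[:,:2].mean(0);w,v=np.linalg.eigh(np.cov((P[:,:2]-m).T));print(n,'bar',len(P),m.round(4),np.degrees(np.arctan2(v[1,1],v[0,1])).round(1),P[:,2].mean())
    P,_=sel(n,(.597,.258),.1,.082,.1);c=circ(P,None);d=P[:,:2]-c[:2];rr=np.hypot(*d.T);q=P[rr>c[2]+.006]
    print(n,'jug',len(P),c.round(4),P[:,2].mean(),'far pts',len(q),q.mean(0).round(4))
    P,_=sel(n,(.597,.258),.1,.087,.1);print('rim ext',P.min(0),P.max(0))
    b=(.597,.258);P,_=sel(n,(.524,.246),.03,.07,.1);print(n,'handle top',len(P),P.mean(0).round(4),P[:,2].max())
# switch: bright pixels on foot cylinder
for n in C:
    P,m=sel(n,(.515,-.028),.072,.008,.036)
    g=I[n].astype(float).mean(2)[m];mm=g>np.percentile(g,92)
    q=P[mm];a=np.degrees(np.arctan2(q[:,1]+.028,q[:,0]-.515));
    print(n,'sw',len(P),np.percentile(g,[10,50,90,98]));
    h=P[:,:]; aa=np.degrees(np.arctan2(h[:,1]+.028,h[:,0]-.515))
    rr=np.hypot(h[:,0]-.515,h[:,1]+.028)
    for b in range(-180,180,6):
        k=(aa>=b)&(aa<b+6)&(rr>.055)
        if k.sum()>1: print(b,k.sum(),g[k].mean().round(),g[k].max().round(),rr[k].max().round(3),end=' | ')
    print()
E
```

```text
top chop rim 433 [ 0.5201 -0.0255  0.0525] 0.1044
top lid flange 988 [ 0.6204 -0.243 ] [ 0.62197423 -0.24387821] [0.11262054 0.11581446]
top bar 108 [ 0.6204 -0.243 ] 179.0 0.045247725561507
top jug 393 [0.5997 0.267  0.0618] 0.08926996688779897 far pts 69 [0.6149 0.2714 0.0881]
rim ext [0.53504278 0.20444399 0.08701127] [0.67497353 0.33087335 0.09976381]
top handle top 89 [0.5278 0.2563 0.0843] 0.09959337881666319
scene chop rim 430 [ 0.5151 -0.0244  0.0524] 0.1024
scene lid flange 471 [ 0.6099 -0.2333] [ 0.61691457 -0.24145586] [0.11346391 0.11440838]
scene bar 88 [ 0.616  -0.2422] -179.8 0.042349276144888176
scene jug 523 [0.5978 0.268  0.0626] 0.0876700243767486 far pts 68 [0.6616 0.2726 0.0876]
rim ext [0.53063708 0.20281283 0.08702345] [0.67445492 0.33025771 0.09279709]
scene handle top 163 [0.5249 0.2568 0.0811] 0.09279708788766627
top sw 118 [ 54.33333333  61.83333333  91.63333333 103.22      ]
-174 4 91.0 103.0 0.059 | -168 3 98.0 102.0 0.058 | -162 3 101.0 108.0 0.058 | -156 2 84.0 100.0 0.058 | -138 2 73.0 85.0 0.056 | -132 2 76.0 88.0 0.056 | -120 2 82.0 91.0 0.057 | -114
[... 500 characters left out ...]
64 | -168 11 127.0 146.0 0.062 | -162 5 148.0 192.0 0.062 | -156 6 147.0 181.0 0.062 | -150 3 145.0 171.0 0.058 | -144 3 172.0 178.0 0.058 | 42 4 72.0 81.0 0.062 | 48 7 59.0 65.0 0.064 | 54 5 47.0 52.0 0.062 | 60 9 48.0 60.0 0.063 | 66 15 48.0 54.0 0.065 | 72 11 52.0 56.0 0.064 | 78 15 55.0 61.0 0.064 | 84 19 59.0 66.0 0.063 | 90 18 59.0 72.0 0.063 | 96 20 59.0 65.0 0.064 | 102 20 61.0 66.0 0.063 | 108 24 62.0 69.0 0.064 | 114 22 64.0 71.0 0.064 | 120 20 64.0 69.0 0.063 | 126 25 65.0 72.0 0.063 | 132 20 65.0 70.0 0.063 | 138 23 66.0 73.0 0.062 | 144 20 66.0 71.0 0.061 | 150 19 65.0 71.0 0.065 | 156 16 67.0 73.0 0.061 | 162 18 64.0 71.0 0.063 | 168 17 65.0 71.0 0.061 | 174 11 65.0 71.0 0.06 |
```

```bash
python3 - <<'E'
from h import *
out=[]
for n,c in(("top",(.5201,-.0255)),("scene",(.5151,-.0244))):
    T=np.load(n+'0.npz');im=T['im'];A=cloud(n,T['d'])
    a=np.radians(np.arange(0,360,5))
    # sample image + depth at ring points r=.049 z=.104
    zz=.1044 if n=='top' else .1024
    p=proj(n,np.c_[c[0]+.049*np.cos(a),c[1]+.049*np.sin(a),0*a+zz])
    g=cv2.remap(im.astype(np.float32).mean(2),p[None].astype(np.float32),None,cv2.INTER_LINEAR)[0]
    z=np.array([A[int(round(v)),int(round(u)),2] for u,v in p])
    print(n,[(int(np.degrees(x)),int(q),int(w*1000)) for x,q,w in zip(a,g,z)])
    q=p[0:1]; x0,y0=proj(n,[[c[0],c[1],.06]])[0].astype(int)
    k=cv2.resize(im[y0-40:y0+40,x0-40:x0+40],(400,400),interpolation=cv2.INTER_CUBIC).astype(float)
    out.append(np.clip(k*1.6,0,255).astype(np.uint8));print(x0-40,y0-40)
cv2.imwrite('pics/z1.png',np.hstack(out)[:,:,::-1])
E
```

```text
Traceback (most recent call last):
ValueError: cannot convert float NaN to integer
```

```bash
python3 - <<'E'
from h import *
out=[]
for n,c in(("top",(.5201,-.0255)),("scene",(.5151,-.0244))):
    T=np.load(n+'0.npz');im=T['im'];A=cloud(n,T['d'])
    a=np.radians(np.arange(0,360,5))
    zz=.1044 if n=='top' else .1024
    p=proj(n,np.c_[c[0]+.049*np.cos(a),c[1]+.049*np.sin(a),0*a+zz])
    g=cv2.remap(im.astype(np.float32).mean(2),p[None].astype(np.float32),None,cv2.INTER_LINEAR)[0]
    z=np.nan_to_num(np.array([A[int(round(v)),int(round(u)),2] for u,v in p]))
    print(n,*[f"{np.degrees(x):.0f}:{q:.0f}/{w*1000:.0f}" for x,q,w in zip(a,g,z)])
    x0,y0=proj(n,[[c[0],c[1],.06]])[0].astype(int)
    k=cv2.resize(im[y0-40:y0+40,x0-40:x0+40],(400,400),interpolation=cv2.INTER_CUBIC).astype(float)
    out.append(np.clip(k*1.6,0,255).astype(np.uint8));print(x0-40,y0-40)
cv2.imwrite('pics/z1.png',np.hstack(out)[:,:,::-1])
E
```

```text
top 0:80/101 5:78/105 10:79/109 15:80/103 20:79/103 25:79/105 30:77/102 35:72/85 40:71/83 45:70/91 50:70/92 55:70/71 60:69/76 65:68/85 70:74/82 75:79/103 80:78/104 85:81/107 90:81/106 95:81/103 100:81/105 105:81/105 110:80/105 115:82/105 120:83/106 125:83/104 130:84/105 135:85/105 140:86/103 145:84/108 150:85/106 155:86/104 160:85/107 165:86/103 170:87/102 175:86/105 180:87/106 185:87/104 190:86/104 195:88/105 200:88/104 205:87/105 210:84/104 215:70/44 220:69/44 225:76/42 230:76/44 235:76/45 240:70/41 245:71/42 250:72/41 255:79/101 260:86/103 265:88/103 270:87/107 275:88/104 280:84/102 285:85/106 290:86/111 295:83/107 300:84/105 305:83/106 310:84/108 315:84/105 320:84/102 325:83/104 330:82/105 335:81/107 340:81/103 345:81/104 350:79/0 355:79/109
221 173
scene 0:81/104 5:80/103 10:80/104 15:86/104 20:92/104 25:92/106 30:87/99 35:93/100 40:108/92 45:119/90 50:125/82 55:128/79 60:130/76 65:127/69 70:115/104 75:106/103 80:104/103 85:105/102 90:103/104 95:100/104 100:97/105 105:97/101 110:100/103 115:99/102 120:96/102 125:99/105 130:101/102 135:102/104 140:101/104 145:100/103 150:99/101 155:99/104 160:99/102 165:100/102 170:101/101 175:102/101 180:97/101 185:97/103 190:99/104 195:100/105 200:98/102 205:99/102 210:99/103 215:101/103 220:104/88 225:100/93 230:88/96 235:75/94 240:67/94 245:60/93 250:57/0 255:67/102 260:83/104 265:84/102 270:87/102 275:83/104 280:83/101 285:83/101 290:83/103 295:79/102 300:81/101 305:83/102 310:82/100 315:82/102 320:83/103 325:82/104 330:81/100 335:81/103 340:80/103 345:80/103 350:80/102 355:80/103
229 187
```

View pics/z1.png

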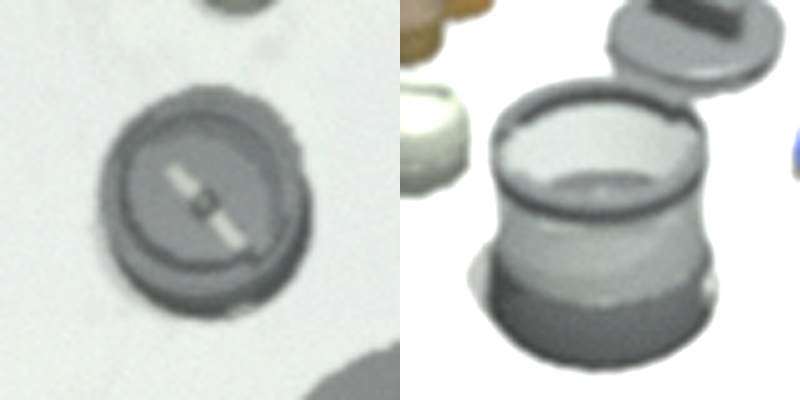

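Both zooms show the rim's gaps (top-view ends at about (245,255) and (160,140)) and the bright switch at about (240,308). The ring depth puts the gaps at 52.5° and 232.5°, so the chopper's yaw is about 17.5°. Now the jug's direction, the clearance to the yellow decoy, and the first moves.

```bash
cat >> h.py <<'E'
def pose():
    o=ctrl.get_obs();T=np.eye(4);T[:3,:3]=R.from_quat(o['eef_rot']).as_matrix();T[:3,3]=o['eef_pos'];return T
def mk(p,z,y):  # grasp point p, tool z dir, tool y dir -> TCP pose
    z=np.array(z,float);z/=np.linalg.norm(z);y=np.array(y,float);y-=z*(y@z);y/=np.linalg.norm(y)
    T=np.eye(4);T[:3,:3]=np.c_[np.cross(y,z),y,z];T[:3,3]=np.array(p)-.155*z;return T
def steps(A,B,n):  # straight TCP path + even turn; per-row increments when done as n equal screw rows
    from scipy.linalg import logm,expm
    D=np.linalg.inv(A)@B;E=np.real(expm(np.real(logm(D))/n))
    return E[:3,3].round(4).tolist(),R.from_matrix(E[:3,:3]).as_rotvec().round(4).tolist()
E
python3 - <<'E'
from h import *
for n,c in(("top",(.5997,.267)),("scene",(.5978,.268))):
    T=np.load(n+'0.npz');A=cloud(n,T['d']);P=A.reshape(-1,3);im=T['im'].reshape(-1,3).astype(int)
    d=P[:,:2]-c;r=np.hypot(*d.T);a=np.degrees(np.arctan2(d[:,1],d[:,0]))
    k=(P[:,2]>.083)&(P[:,2]<.097)&(r>.066)&(r<.085)&(abs(a)<90);print(n,'lip',k.sum(),a[k].mean(),np.median(a[k]),r[k].max())
    k=(P[:,2]>.04)&(P[:,2]<.095)&(r>.078)&(r<.1)&(abs(a)>110);print(n,'handle',k.sum(),[round(x,1) for x in sorted((a[k]%360))[::8]])
    y=(im[:,0]>120)&(im[:,2]<70)&(im[:,1]>90)&(P[:,2]>.05)&(P[:,1]>.1)&(P[:,0]<.5)
    Q=P[y];print('yellow',Q.min(0).round(3),Q.max(0).round(3));k=Q[:,1]>.195;print(Q[k].max(0).round(3), 'circ',circ(Q[Q[:,2]>.082]).round(3))
for y in(17.5,):
    c=np.array([.518,-.025]);t=np.radians(197.5);print('switch px',proj('top',[[*(c+.062*np.array([np.cos(t),np.sin(t)])),.02]]),proj('scene',[[*(c+.062*np.array([np.cos(t),np.sin(t)])),.02]]))
E
```

```text
top lip 58 10.36571637351049 10.75077701561865 0.07650054971182212
top handle 43 [np.float64(182.1), np.float64(184.5), np.float64(186.2), np.float64(187.8), np.float64(189.4), np.float64(190.2)]
yellow [0.305 0.142 0.057] [0.425 0.29  0.099]
[0.425 0.29  0.099] circ [0.363 0.21  0.064]
scene lip 83 3.8050269230716944 3.545126661459447 0.0775835996108053
scene handle 123 [np.float64(182.9), np.float64(183.7), np.float64(183.8), np.float64(184.1), np.float64(184.4), np.float64(184.7), np.float64(185.3), np.float64(185.8), np.float64(186.1), np.float64(186.9), np.float64(187.6), np.float64(188.0), np.float64(188.9), np.float64(189.4), np.float64(190.3), np.float64(191.6)]
yellow [0.299 0.143 0.05 ] [0.42  0.295 0.092]
[0.42  0.295 0.092] circ [0.359 0.211 0.06 ]
switch px [[268.86518253 235.51337527]] [[290.6911084  244.57992936]]
```

```bash
cat >> h.py <<'E'
def seg(A,B,n,show=True):
    s=steps(A,B,n);X=A.copy();E=np.eye(4);E[:3,:3]=R.from_rotvec(s[1]).as_matrix();E[:3,3]=s[0]
    pts=[]
    for i in range(n): X=X@E;pts.append(X[:3,3].round(3).tolist())
    print(n,'x',s,'via',pts[n//3],pts[2*n//3],'end',pts[-1],'z',X[:3,2].round(3),'y',X[:3,1].round(3));return X
def rz(a):
    T=np.eye(4);T[:3,:3]=R.from_euler('z',a,degrees=True).as_matrix();return T
E
python3 - <<'E'
from h import *
A=pose();B=seg(A,rz(84)@A,14)
J=np.radians(6.5);ex=np.array([np.cos(J),np.sin(J),0]);ey=np.array([-ex[1],ex[0],0]);c=np.array([.599,.2675,0])
h=c-.088*ex+[0,0,.051];z=.5*ex-np.array([0,0,.866])
C=seg(B,mk(h-.08*z,z,ey),10)
seg(C,mk(h,z,ey),3)
E
```

```text
14 x ([0.0601, -0.0031, 0.0], [0.0, -0.0002, -0.1047]) via [0.468, -0.335, 0.404] [0.573, -0.056, 0.404] end [0.546, 0.181, 0.404] z [-0.002 -0.001 -1.   ] y [ 0.949  0.315 -0.002]
10 x ([0.0203, -0.0061, 0.0104], [-0.0358, -0.044, -0.133]) via [0.489, 0.237, 0.356] [0.439, 0.253, 0.308] end [0.395, 0.245, 0.254] z [ 0.497  0.057 -0.866] y [-0.113  0.994  0.   ]
3 x ([-0.0, -0.0002, 0.0265], [0.0001, -0.0001, 0.0]) via [0.421, 0.247, 0.208] [0.435, 0.249, 0.185] end [0.435, 0.249, 0.185] z [ 0.497  0.057 -0.866] y [-0.113  0.994 -0.   ]
```

>>> drive_tool([
  [[0.03, -0.0015, 0], [0, 0, -0.0525]],
  [[0.06, -0.003, 0], [0, 0, -0.105]],
  [[0.06, -0.003, 0], [0, 0, -0.105]],
  [[0.06, -0.003, 0], [0, 0, -0.105]],
  [[0.06, -0.003, 0], [0, 0, -0.105]],
  [[0.06, -0.003, 0], [0, 0, -0.105]],
  [[0.06, -0.003, 0], [0, 0, -0.105]],
  [[0.06, -0.003, 0], [0, 0, -0.105]],
], hand=0)

```text
time_s: 1.1
eef_pos: [0.5387, -0.201, 0.4042]
eef_rot: [0.821, 0.572, -0.0, -0.0]
contact_force: [0.4, -0.1, -0.1]
width: 0.997
grasp_force: 0.0
```

>>> drive_tool([
  [[0.06, -0.003, 0], [0, 0, -0.105]],
  [[0.06, -0.003, 0], [0, 0, -0.105]],
  [[0.06, -0.003, 0], [0, 0, -0.105]],
  [[0.06, -0.003, 0], [0, 0, -0.105]],
  [[0.06, -0.003, 0], [0, 0, -0.105]],
  [[0.06, -0.003, 0], [0, 0, -0.105]],
  [[0.03, -0.0015, 0], [0, 0, -0.0525]],
  [[0, 0, 0], [0, 0, 0]],
])

```text
time_s: 2.1
eef_pos: [0.5432, 0.1821, 0.4042]
eef_rot: [0.582, 0.813, -0.0, -0.001]
contact_force: [-0.3, 0.0, -0.1]
width: 1.003
grasp_force: 0.0
```

Tracking is good. Next is the pregrasp, followed by a close-range check.

>>> drive_tool([
  [[0.02, -0.006, 0.01], [-0.036, -0.044, -0.133]],
  [[0.02, -0.006, 0.01], [-0.036, -0.044, -0.133]],
  [[0.02, -0.006, 0.01], [-0.036, -0.044, -0.133]],
  [[0.02, -0.006, 0.01], [-0.036, -0.044, -0.133]],
  [[0.02, -0.006, 0.01], [-0.036, -0.044, -0.133]],
  [[0.02, -0.006, 0.01], [-0.036, -0.044, -0.133]],
  [[0.02, -0.006, 0.01], [-0.036, -0.044, -0.133]],
  [[0.02, -0.006, 0.01], [-0.036, -0.044, -0.133]],
])

```text
time_s: 3.1
eef_pos: [0.4226, 0.2493, 0.2947]
eef_rot: [0.078, 0.973, 0.013, 0.215]
contact_force: [-0.4, -0.0, 0.3]
width: 0.998
grasp_force: 0.0
```

>>> drive_tool([
  [[0.02, -0.006, 0.01], [-0.036, -0.044, -0.133]],
  [[0.02, -0.006, 0.01], [-0.036, -0.044, -0.133]],
  [[0, 0, 0], [0, 0, 0]],
])

```text
time_s: 3.48
eef_pos: [0.3933, 0.2401, 0.2573]
eef_rot: [-0.056, 0.965, 0.014, 0.257]
contact_force: [-0.1, -0.3, -0.2]
width: 0.999
grasp_force: 0.0
```

```bash
python3 - <<'E'
from h import *
T=pose();J=np.radians(6.5);ex=np.array([np.cos(J),np.sin(J),0]);ey=np.array([-ex[1],ex[0],0]);c=np.array([.599,.2675,0])
h=c-.088*ex+[0,0,.051];z=.5*ex-np.array([0,0,.866])
print(ctrl.get_obs()['qpos'].round(3))
seg(T,mk(h,z,ey),4)
out=[]
for n in("top","scene"):
    im,d=ctrl.snapshot(n);np.savez(n+'1.npz',im=im,d=d)
    u,v=proj(n,[h])[0].astype(int);print(u,v)
    x=max(0,u-40);y=v-40;out.append(cv2.resize(im[y:y+80,x:x+80],(400,400),interpolation=cv2.INTER_CUBIC))
cv2.imwrite('pics/z2.png',np.hstack(out)[:,:,::-1])
E
```

```text
[ 0.546  0.279  2.141 -0.728  0.319 -0.491]
4 x ([-0.0001, 0.001, 0.0209], [0.0001, -0.0006, 0.0008]) via [0.414, 0.244, 0.221] [0.424, 0.247, 0.203] end [0.435, 0.249, 0.185] z [ 0.497  0.057 -0.866] y [-0.113  0.994 -0.   ]
165 218
187 296
```

View pics/z2.png

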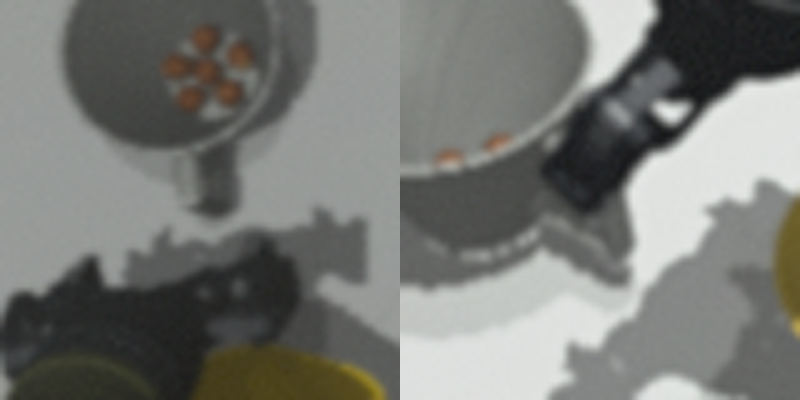

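The left crop (top view) shows the strap at about (215,200) between the finger shadows, a few pixels right of my prediction. I'll check that numerically from the dark strap pixels before closing in.

```bash
python3 - <<'E'
from h import *
T=np.load('top0.npz');A=cloud('top',T['d']);S=np.load('scene0.npz');B=cloud('scene',S['d'])
for nm,A in(('top',A),('scene',B)):
    P=A.reshape(-1,3)
    for x0,x1 in((.50,.508),(.508,.516),(.516,.524),(.524,.532)):
        k=(P[:,0]>x0)&(P[:,0]<x1)&(P[:,2]>.06)&(P[:,2]<.1)&(abs(P[:,1]-.255)<.035)
        if k.sum(): print(nm,x0,k.sum(),P[k,1].min().round(4),P[k,1].mean().round(4),P[k,1].max().round(4),P[k,2].mean().round(3))
X=pose();g=X[:3,3]+.155*X[:3,2];print('grasp',g,'px',proj('top',[g,X[:3,3]+.173*X[:3,2]]),'z',X[:3,2],'y',X[:3,1])
E
```

```text
top 0.5 5 0.2521 0.2562 0.2608 0.077
top 0.508 18 0.2511 0.2567 0.2637 0.08
top 0.516 15 0.2513 0.2578 0.2637 0.082
top 0.524 13 0.2542 0.2585 0.2645 0.082
scene 0.5 50 0.2492 0.2568 0.2628 0.072
scene 0.508 19 0.2508 0.2583 0.2635 0.079
scene 0.516 24 0.2522 0.2592 0.265 0.079
scene 0.524 24 0.2523 0.2611 0.2769 0.082
grasp [0.47308539 0.25112492 0.1253228 ] px [[159.2234968  229.02224735]
 [160.66125054 226.35659085]] z [ 0.49878885  0.05978724 -0.86465899] y [-0.11458984  0.99340952  0.00258724]
```

>>> drive_tool([
  [[0, 0.001, 0.02], [0, 0, 0]],
  [[0, 0.001, 0.021], [0, 0, 0]],
  [[0, 0.001, 0.021], [0, 0, 0]],
  [[0, 0.001, 0.021], [0, 0, 0]],
  [[0, 0, 0], [0, 0, 0]],
])

```text
time_s: 4.2
eef_pos: [0.438, 0.2516, 0.1871]
eef_rot: [-0.056, 0.964, 0.016, 0.26]
contact_force: [-0.2, -0.7, -0.1]
width: 1.003
grasp_force: 0.0
```

>>> drive_tool([
  [[0, 0, 0], [0, 0, 0]],
  [[0, 0, 0], [0, 0, 0]],
  [[0, 0, 0], [0, 0, 0]],
  [[0, 0, 0], [0, 0, 0]],
  [[0, 0, 0], [0, 0, 0]],
  [[0, 0, 0], [0, 0, 0]],
], hand=1)

```text
time_s: 4.95
eef_pos: [0.4354, 0.251, 0.1876]
eef_rot: [-0.057, 0.964, 0.016, 0.26]
contact_force: [-3.0, -1.6, 5.9]
width: 0.152
grasp_force: 58.6
```

Grip is good (12.9 mm, 59 N). Lift straight up about 130 mm.

>>> drive_tool([
  [[-0.005, 0, -0.0085], [0, 0, 0]],
  [[-0.009, 0, -0.0155], [0, 0, 0]],
  [[-0.009, 0, -0.0155], [0, 0, 0]],
  [[-0.009, 0, -0.0155], [0, 0, 0]],
  [[-0.009, 0, -0.0155], [0, 0, 0]],
  [[-0.009, 0, -0.0155], [0, 0, 0]],
  [[-0.009, 0, -0.0155], [0, 0, 0]],
  [[-0.009, 0, -0.0155], [0, 0, 0]],
])

```text
time_s: 5.95
eef_pos: [0.4347, 0.2504, 0.3217]
eef_rot: [-0.057, 0.964, 0.016, 0.258]
contact_force: [0.9, -0.4, -3.6]
width: 0.149
grasp_force: 58.5
```

```bash
cat >> h.py <<'E'
def fk(q,p):
    a,hh,L2,L3,d6,e=p
    q23=q[1]+q[2];u=np.array([np.sin(q23),0,np.cos(q23)]);v=np.array([np.cos(q23),0,-np.sin(q23)])
    w=np.array([a+L2*np.sin(q[1]),0,hh+L2*np.cos(q[1])])+L3*u+e*v
    B=R.from_euler('z',q[0]);O=B*R.from_euler('YZYZ'[0:1],q23)*R.from_euler('z',q[3])*R.from_euler('y',q[4])*R.from_euler('z',q[5]+np.pi/2)
    M=np.eye(4);M[:3,:3]=O.as_matrix();M[:3,3]=B.apply(w)+d6*M[:3,2];return M
E
python3 - <<'E'
from h import *
from scipy.optimize import least_squares
D=[([-1.21851107,.307586,1.507674,0,1.328367,-.0735],[.23736,-.52336,.40377]),([.546,.279,2.141,-.728,.319,-.491],[.3933,.2401,.2573])]
o=ctrl.get_obs();D.append((o['qpos'].tolist(),o['eef_pos'].tolist()));print(o['qpos'].round(3),o['eef_pos'].round(4),o['contact_force'].round(1),o['grasp_force'])
M=fk(o['qpos'],[0,.3,.4,.4,.1,0])[:3,:3];print(M.round(3),'\n',pose()[:3,:3].round(3))
f=lambda p:np.concatenate([fk(q,p)[:3,3]-x for q,x in D]+[[.01*p[5],.01*p[0]]])
s=least_squares(f,[0,.3,.4,.4,.1,0]);print(s.x.round(3),np.abs(s.fun).max())
import json;json.dump(s.x.tolist(),open('fk.json','w'));json.dump(D,open('fkd.json','w'))
E
```

```text
[ 0.514  0.211  1.981 -0.414  0.498 -0.854] [0.4347 0.2504 0.3217] [ 0.9 -0.4 -3.6] 58.47533792744571
[[-0.861 -0.118  0.495]
 [-0.102  0.993  0.059]
 [-0.499  0.001 -0.867]] 
 [[-0.861 -0.118  0.495]
 [-0.102  0.993  0.059]
 [-0.499  0.001 -0.867]]
[ 0.229  0.307  0.197  0.299 -0.005  0.02 ] 0.03949677357122419
```

```bash
cat >> h.py <<'E'
def jugpose(x,y,z,yaw,tip=0):
    M=rz(yaw);M[:3,:3]=M[:3,:3]@R.from_euler('y',tip,degrees=True).as_matrix();M[:3,3]=[x,y,z];return M
E
python3 - <<'E'
from h import *
T0=np.eye(4);T0[:3,:3]=R.from_quat([-.057,.964,.016,.26]).as_matrix();T0[:3,3]=[.4354,.251,.1876]
TJ=np.linalg.inv(T0)@jugpose(.599,.2675,0,6.5);np.save('TJ.npy',TJ);print(TJ.round(3))
A=pose();J=A@TJ;print('jug now',J.round(3))
B=seg(A,jugpose(.518,.19,.135,-90)@np.linalg.inv(TJ),12)
print((B@TJ).round(3))
E
```

```text
[[-0.864 -0.004 -0.503 -0.048]
 [-0.005  1.     0.001 -0.003]
 [ 0.503  0.004 -0.864  0.245]
 [ 0.     0.     0.     1.   ]]
jug now [[ 0.994 -0.113  0.005  0.597]
 [ 0.113  0.994  0.001  0.267]
 [-0.005 -0.001  1.     0.133]
 [ 0.     0.     0.     1.   ]]
12 x ([-0.0004, 0.0126, 0.0002], [0.0702, -0.0004, 0.1215]) via [0.447, 0.311, 0.322] [0.484, 0.345, 0.322] end [0.52, 0.354, 0.322] z [ 0.004 -0.502 -0.865] y [1.    0.005 0.001]
[[-0.     1.    -0.     0.518]
 [-1.    -0.    -0.001  0.19 ]
 [-0.001  0.     1.     0.134]
 [ 0.     0.     0.     1.   ]]
```

>>> drive_tool([
  [[0, 0.006, 0], [0.035, 0, 0.061]],
  [[0, 0.0126, 0], [0.07, 0, 0.1215]],
  [[0, 0.0126, 0], [0.07, 0, 0.1215]],
  [[0, 0.0126, 0], [0.07, 0, 0.1215]],
  [[0, 0.0126, 0], [0.07, 0, 0.1215]],
  [[0, 0.0126, 0], [0.07, 0, 0.1215]],
  [[0, 0.0126, 0], [0.07, 0, 0.1215]],
  [[0, 0.0126, 0], [0.07, 0, 0.1215]],
])

```text
time_s: 6.95
eef_pos: [0.4654, 0.3364, 0.3215]
eef_rot: [0.437, 0.862, -0.115, 0.23]
contact_force: [0.4, -0.1, -2.6]
width: 0.153
grasp_force: 58.5
```

>>> drive_tool([
  [[0, 0.0126, 0], [0.07, 0, 0.1215]],
  [[0, 0.0126, 0], [0.07, 0, 0.1215]],
  [[0, 0.0126, 0], [0.07, 0, 0.1215]],
  [[0, 0.0126, 0], [0.07, 0, 0.1215]],
  [[0, 0.006, 0], [0.035, 0, 0.061]],
  [[0, 0, 0], [0, 0, 0]],
])

```text
time_s: 7.7
eef_pos: [0.5177, 0.3571, 0.3216]
eef_rot: [0.681, 0.685, -0.18, 0.183]
contact_force: [0.3, -0.5, -3.4]
width: 0.153
grasp_force: 58.5
```

```bash
cat > fit.py <<'E'
from h import *
from scipy.optimize import least_squares
import json
D=json.load(open('fkd.json'));o=ctrl.get_obs();D.append((o['qpos'].tolist(),o['eef_pos'].tolist()));json.dump(D,open('fkd.json','w'))
print(o['qpos'].round(3),o['eef_pos'].round(4))
print('jug',(pose()@np.load('TJ.npy')).round(3))
def fk2(q,p):
    a,hh,L2,L2x,L3,e,d6,b=p
    q23=q[1]+q[2];y=lambda t:R.from_euler('y',t)
    B=R.from_euler('z',q[0]);w=np.array([a,0,hh])+y(q[1]).apply([L2x,0,L2])+y(q23).apply([e,0,L3])
    O=y(q23)*R.from_euler('z',q[3])*y(q[4]);w=w+O.apply([b,0,d6]);return B.apply(w),B*O*R.from_euler('z',q[5]+np.pi/2)
f=lambda p:np.concatenate([fk2(q,p)[0]-x for q,x in D]+[np.array(p)*1e-4])
if __name__=='__main__':
    s=min((least_squares(f,p0) for p0 in([0,.3,.4,0,.4,0,.1,0],[0,.3,.3,.1,.3,.1,.1,.05],[.1,.2,.3,-.1,.4,-.1,.1,-.05])),key=lambda s:s.cost);print(s.x.round(4),np.abs(s.fun[:3*len(D)]).max());json.dump(s.x.tolist(),open('fk.json','w'))
E
python3 fit.py
```

```text
[ 0.661  0.549  1.387 -0.406  1.543  0.737] [0.5177 0.3571 0.3216]
jug [[ 0.001  1.    -0.001  0.516]
 [-1.     0.001 -0.007  0.194]
 [-0.007  0.001  1.     0.133]
 [ 0.     0.     0.     1.   ]]
[ 0.0794  0.189   0.4429 -0.0162  0.3589  0.0382  0.0889 -0.0378] 0.0390678422349785
```

```bash
cat >> h.py <<'E'
def liptool(lip,yaw,tip):
    M=jugpose(0,0,0,yaw,tip);M[:3,3]=np.array(lip)-M[:3,:3]@[.078,0,.09];return M@np.linalg.inv(np.load('TJ.npy'))
E
python3 - <<'E'
from h import *
A=pose();TJ=np.load('TJ.npy')
B=seg(A,liptool([.518,.005,.138],-90,60),14)
C=seg(B,liptool([.518,-.003,.124],-90,87),10)
for a,b,n in((A,B,14),(B,C,10)):
    s=steps(a,b,n);E=np.eye(4);E[:3,:3]=R.from_rotvec(s[1]).as_matrix();E[:3,3]=s[0];X=a
    for i in range(n):
        X=X@E;J=X@TJ
        if i%3==2: print('lip',(J@[.078,0,.09,1])[:3].round(3),'foot',(J@[.03,0,0,1])[:3].round(3),'foot2',(J@[-.03,0,0,1])[:3].round(3),'tip',np.degrees(np.arccos(J[2,2])).round(0),'tcp',X[:3,3].round(3))
E
```

```text
14 x ([-0.0238, 0.0001, -0.0047], [-0.0002, 0.0743, 0.0004]) via [0.519, 0.255, 0.386] [0.519, 0.137, 0.41] end [0.52, 0.041, 0.396] z [ 0.003  0.497 -0.868] y [1.    0.001 0.005]
10 x ([-0.0114, -0.0, -0.0068], [-0.0002, 0.0471, 0.0001]) via [0.52, -0.012, 0.393] [0.52, -0.051, 0.385] end [0.52, -0.088, 0.371] z [ 0.004  0.837 -0.547] y [ 1.    -0.001  0.005]
lip [0.516 0.085 0.215] foot [0.516 0.152 0.138] foot2 [0.516 0.211 0.152] tip 13.0 tcp [0.518 0.299 0.365]
lip [0.517 0.057 0.201] foot [0.517 0.14  0.141] foot2 [0.517 0.194 0.167] tip 26.0 tcp [0.519 0.232 0.394]
lip [0.517 0.033 0.181] foot [0.517 0.127 0.14 ] foot2 [0.517 0.174 0.178] tip 39.0 tcp [0.519 0.161 0.408]
lip [0.518 0.014 0.156] foot [0.518 0.114 0.137] foot2 [0.518 0.152 0.184] tip 52.0 tcp [0.52  0.089 0.406]
lip [0.518 0.002 0.134] foot [0.518 0.103 0.145] foot2 [0.518 0.125 0.2  ] tip 68.0 tcp [0.52  0.001 0.395]
lip [ 0.518 -0.001  0.129] foot [0.518 0.098 0.155] foot2 [0.518 0.112 0.213] tip 76.0 tcp [ 0.52  -0.038  0.388]
lip [ 0.518 -0.003  0.125] foot [0.518 0.092 0.164] foot2 [0.518 0.098 0.224] tip 84.0 tcp [ 0.52  -0.076  0.376]
```

>>> drive_tool([
  [[-0.012, 0, -0.0023], [0, 0.037, 0]],
  [[-0.024, 0, -0.0047], [0, 0.074, 0]],
  [[-0.024, 0, -0.0047], [0, 0.074, 0]],
  [[-0.024, 0, -0.0047], [0, 0.074, 0]],
  [[-0.024, 0, -0.0047], [0, 0.074, 0]],
  [[-0.024, 0, -0.0047], [0, 0.074, 0]],
  [[-0.024, 0, -0.0047], [0, 0.074, 0]],
  [[-0.024, 0, -0.0047], [0, 0.074, 0]],
])

```text
time_s: 8.7
eef_pos: [0.5163, 0.1941, 0.4064]
eef_rot: [0.704, 0.71, 0.015, -0.011]
contact_force: [0.4, -0.3, -3.9]
width: 0.151
grasp_force: 58.4
```

>>> drive_tool([
  [[-0.024, 0, -0.0047], [0, 0.074, 0]],
  [[-0.024, 0, -0.0047], [0, 0.074, 0]],
  [[-0.024, 0, -0.0047], [0, 0.074, 0]],
  [[-0.024, 0, -0.0047], [0, 0.074, 0]],
  [[-0.0235, 0, -0.0047], [0, 0.074, 0]],
  [[-0.0235, 0, -0.0047], [0, 0.074, 0]],
  [[-0.0115, 0, -0.0023], [0, 0.037, 0]],
  [[0, 0, 0], [0, 0, 0]],
])

```text
time_s: 9.7
eef_pos: [0.5176, 0.0384, 0.3985]
eef_rot: [0.682, 0.686, 0.18, -0.179]
contact_force: [-0.6, -0.1, -3.4]
width: 0.152
grasp_force: 58.4
```

```bash
python3 - <<'E'
from h import *
o=ctrl.get_obs();print(o['qpos'].round(2),o['contact_force'].round(1),o['time_s'])
A=pose();J=A@np.load('TJ.npy');print('lip',(J@[.078,0,.09,1])[:3].round(3),'tip',np.degrees(np.arccos(J[2,2])))
seg(A,liptool([.518,-.003,.124],-90,87),10)
out=[]
for n in("top","scene"):
    im,d=ctrl.snapshot(n);u,v=proj(n,[[.518,0,.13]])[0].astype(int)
    out.append(cv2.resize(im[v-50:v+50,u-50:u+50],(400,400),interpolation=cv2.INTER_CUBIC))
cv2.imwrite('pics/z3.png',np.hstack(out)[:,:,::-1])
E
```

```text
[-0.19  0.26  1.66  0.52  1.36 -0.35] [-0.6 -0.1 -3.4] 9.7
lip [0.515 0.    0.14 ] tip 59.64509150154091
10 x ([-0.0113, 0.0002, -0.0064], [-0.0005, 0.0477, 0.0003]) via [0.519, -0.013, 0.395] [0.519, -0.051, 0.386] end [0.52, -0.087, 0.371] z [ 0.003  0.837 -0.548] y [ 1.    -0.001  0.005]
```

View pics/z3.png

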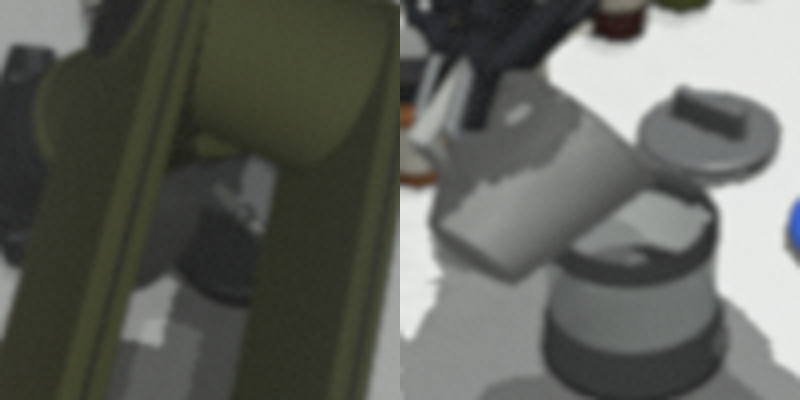

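The scene crop on the right shows the jug tipped about 60°, with its lip over the bowl opening near (640,190) and clear of the rim. I'll tip on to 87° slowly and hold.

>>> drive_tool([
  [[-0.008, 0, -0.0045], [0, 0.034, 0]],
  [[-0.008, 0, -0.0045], [0, 0.034, 0]],
  [[-0.008, 0, -0.0045], [0, 0.034, 0]],
  [[-0.008, 0, -0.0045], [0, 0.034, 0]],
  [[-0.008, 0, -0.0045], [0, 0.034, 0]],
  [[-0.008, 0, -0.0045], [0, 0.034, 0]],
  [[-0.008, 0, -0.0045], [0, 0.034, 0]],
  [[-0.008, 0, -0.0045], [0, 0.034, 0]],
])

```text
time_s: 10.8
eef_pos: [0.5194, -0.0337, 0.3895]
eef_rot: [0.65, 0.655, 0.272, -0.272]
contact_force: [0.6, -0.3, -3.9]
width: 0.155
grasp_force: 58.5
```

>>> drive_tool([
  [[-0.008, 0, -0.0045], [0, 0.034, 0]],
  [[-0.008, 0, -0.0045], [0, 0.034, 0]],
  [[-0.008, 0, -0.0045], [0, 0.034, 0]],
  [[-0.008, 0, -0.0045], [0, 0.034, 0]],
  [[-0.008, 0, -0.0045], [0, 0.034, 0]],
  [[-0.008, 0, -0.0045], [0, 0.034, 0]],
  [[0, 0, 0], [0, 0, 0]],
  [[0, 0, 0], [0, 0, 0]],
])

```text
time_s: 11.8
eef_pos: [0.5197, -0.0844, 0.3704]
eef_rot: [0.619, 0.624, 0.337, -0.336]
contact_force: [0.2, -0.4, -2.9]
width: 0.15
grasp_force: 58.6
```

>>> drive_tool([
  [[0, 0, 0], [0, 0, 0]],
  [[0, 0, 0], [0, 0, 0]],
  [[0, 0, 0], [0, 0, 0]],
  [[0, 0, 0], [0, 0, 0]],
  [[0, 0, 0], [0, 0, 0]],
  [[0, 0, 0], [0, 0, 0]],
  [[0, 0, 0], [0, 0, 0]],
  [[0, 0, 0], [0, 0, 0]],
])

```text
time_s: 12.8
eef_pos: [0.5197, -0.0844, 0.3703]
eef_rot: [0.619, 0.624, 0.337, -0.336]
contact_force: [0.2, 0.1, -2.9]
width: 0.154
grasp_force: 58.6
```

```bash
python3 - <<'E'
from h import *
o=ctrl.get_obs();print(o['qpos'].round(2),o['contact_force'].round(1),o['time_s'])
A=pose();J=A@np.load('TJ.npy');print('lip',(J@[.078,0,.09,1])[:3].round(3),'tip',np.degrees(np.arccos(J[2,2])))
for n in("top","scene"):
    im,d=ctrl.snapshot(n);np.savez(n+'2.npz',im=im,d=d);i=im.astype(int);m=((i[...,0]>i[...,2]*1.7)&(i[...,0]-i[...,1]>18)&(i[...,0]>45)).astype(np.uint8)
    k,l,s,c=cv2.connectedComponentsWithStats(m)
    print(n,[(c[j].round().tolist(),int(s[j,4])) for j in range(1,k) if s[j,4]>3])
u,v=proj('scene',[[.518,-.02,.1]])[0].astype(int)
cv2.imwrite('pics/z4.png',cv2.resize(im[v-50:v+50,u-65:u+65],(780,600),interpolation=cv2.INTER_CUBIC)[:,:,::-1])
E
```

```text
[-0.52  0.43  1.66  0.81  1.66 -0.72] [ 0.2  0.1 -2.9] 12.8
lip [0.517 0.    0.123] tip 87.01776682952642
top [([207.0, 117.0], 144), ([297.0, 123.0], 167), ([278.0, 133.0], 18), ([44.0, 214.0], 373), ([399.0, 226.0], 629), ([275.0, 213.0], 9), ([194.0, 256.0], 117), ([178.0, 263.0], 16), ([175.0, 268.0], 4), ([151.0, 282.0], 12)]
scene [([351.0, 184.0], 535), ([155.0, 196.0], 292), ([214.0, 188.0], 72), ([215.0, 204.0], 17), ([160.0, 210.0], 4), ([161.0, 225.0], 419), ([268.0, 222.0], 32), ([278.0, 222.0], 12), ([251.0, 305.0], 2083), ([246.0, 346.0], 112), ([5.0, 412.0], 173)]
```

View pics/z4.png

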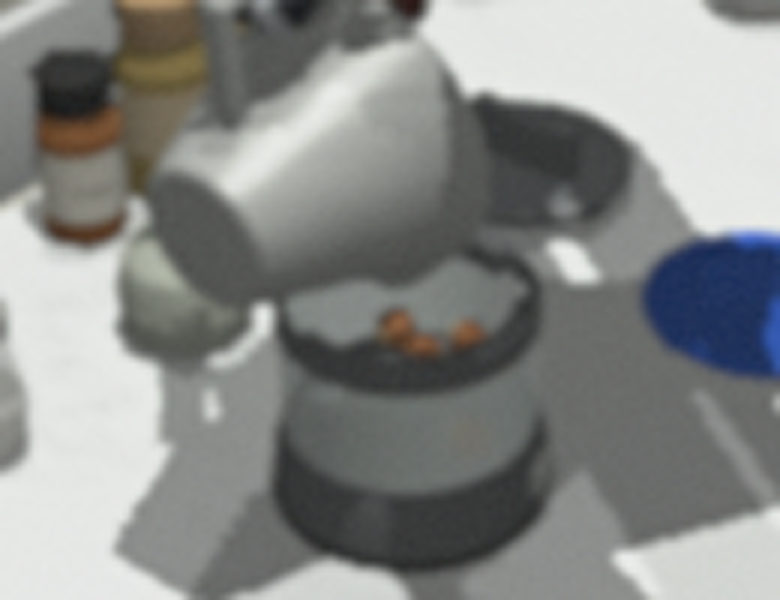

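The crop shows three nuts through the bowl's opening around (400,330) and none outside. The wrist force also fell by about 0.6 N, which matches all six nuts leaving. Next I'll right the jug and set it down.

```bash
python3 - <<'E'
from h import *
TJ=np.load('TJ.npy');A=pose()
B=jugpose(.535,.215,.12,-90)@np.linalg.inv(TJ);n=14;B=seg(A,B,n)
s=steps(A,B,n);E=np.eye(4);E[:3,:3]=R.from_rotvec(s[1]).as_matrix();E[:3,3]=s[0];X=A
for i in range(n):
    X=X@E;J=X@TJ
    if i%2==1: print('lip',(J@[.078,0,.09,1])[:3].round(3),'foot',(J@[.03,0,0,1])[:3].round(3),'tip',np.degrees(np.arccos(min(1,J[2,2]))).round(0))
D=B.copy();D[2,3]-=.119;seg(B,D,8)
E
```

```text
14 x ([0.0336, 0.0014, 0.0151], [0.0002, -0.1085, 0.0001]) via [0.525, 0.086, 0.433] [0.531, 0.265, 0.399] end [0.536, 0.379, 0.307] z [ 0.003 -0.503 -0.864] y [1.    0.005 0.001]
lip [0.519 0.009 0.147] foot [0.519 0.109 0.169] tip 75.0
lip [0.522 0.023 0.168] foot [0.521 0.125 0.169] tip 62.0
lip [0.524 0.041 0.186] foot [0.524 0.141 0.165] tip 50.0
lip [0.527 0.062 0.2  ] foot [0.526 0.155 0.157] tip 37.0
lip [0.529 0.086 0.208] foot [0.529 0.168 0.147] tip 25.0
lip [0.532 0.111 0.212] foot [0.532 0.178 0.134] tip 12.0
lip [0.534 0.137 0.209] foot [0.534 0.185 0.119] tip 0.0
8 x ([0.0075, -0.0, 0.0129], [-0.0, -0.0, 0.0]) via [0.536, 0.379, 0.262] [0.536, 0.379, 0.217] end [0.536, 0.379, 0.188] z [ 0.003 -0.503 -0.864] y [1.    0.005 0.001]
```

>>> drive_tool([
  [[0.0165, 0.0007, 0.0075], [0, -0.054, 0]],
  [[0.0335, 0.0014, 0.015], [0, -0.1085, 0]],
  [[0.0335, 0.0014, 0.015], [0, -0.1085, 0]],
  [[0.0335, 0.0014, 0.015], [0, -0.1085, 0]],
  [[0.0335, 0.0014, 0.015], [0, -0.1085, 0]],
  [[0.0335, 0.0014, 0.015], [0, -0.1085, 0]],
  [[0.0335, 0.0014, 0.015], [0, -0.1085, 0]],
  [[0.0335, 0.0014, 0.015], [0, -0.1085, 0]],
])

```text
time_s: 13.9
eef_pos: [0.5276, 0.1786, 0.4281]
eef_rot: [0.702, 0.706, 0.063, -0.061]
contact_force: [-0.1, -0.3, -3.6]
width: 0.154
grasp_force: 58.4
```

>>> drive_tool([
  [[0.0335, 0.0014, 0.015], [0, -0.1085, 0]],
  [[0.0335, 0.0014, 0.015], [0, -0.1085, 0]],
  [[0.0335, 0.0014, 0.015], [0, -0.1085, 0]],
  [[0.0335, 0.0014, 0.015], [0, -0.1085, 0]],
  [[0.0335, 0.0014, 0.015], [0, -0.1085, 0]],
  [[0.0335, 0.0014, 0.015], [0, -0.1085, 0]],
  [[0.017, 0.0007, 0.0075], [0, -0.054, 0]],
  [[0, 0, 0], [0, 0, 0]],
])

```text
time_s: 14.9
eef_pos: [0.5361, 0.3783, 0.3049]
eef_rot: [0.68, 0.685, -0.184, 0.185]
contact_force: [0.5, -0.6, -3.1]
width: 0.153
grasp_force: 58.6
```

```bash
python3 - <<'E'
from h import *
A=pose();J=A@np.load('TJ.npy');print(J.round(3));o=ctrl.get_obs();print(o['qpos'].round(2),o['contact_force'].round(2))
seg(A,jugpose(J[0,3],J[1,3],.006,-90)@np.linalg.inv(np.load('TJ.npy')),7)
E
```

```text
[[ 0.002  1.     0.002  0.534]
 [-1.     0.002  0.001  0.214]
 [ 0.001 -0.002  1.     0.117]
 [ 0.     0.     0.     1.   ]]
[ 0.67  0.6   1.33 -0.41  1.56  0.74] [ 0.46 -0.58 -3.1 ]
7 x ([0.008, -0.0, 0.0137], [-0.0001, 0.0001, 0.0004]) via [0.536, 0.378, 0.257] [0.536, 0.378, 0.226] end [0.536, 0.378, 0.194] z [ 0.004 -0.503 -0.864] y [1.    0.005 0.001]
```

Lower to about 5 mm, then creep down and read the force.

>>> drive_tool([
  [[0.008, 0, 0.0137], [0, 0, 0]],
  [[0.008, 0, 0.0137], [0, 0, 0]],
  [[0.008, 0, 0.0137], [0, 0, 0]],
  [[0.008, 0, 0.0137], [0, 0, 0]],
  [[0.008, 0, 0.0137], [0, 0, 0]],
  [[0.008, 0, 0.0137], [0, 0, 0]],
  [[0.008, 0, 0.0137], [0, 0, 0]],
])

```text
time_s: 15.78
eef_pos: [0.5371, 0.3779, 0.1947]
eef_rot: [0.681, 0.685, -0.182, 0.186]
contact_force: [-0.1, 0.2, -2.5]
width: 0.156
grasp_force: 58.5
```

>>> drive_tool([
  [[0.001, 0, 0.0017], [0, 0, 0]],
  [[0.001, 0, 0.0017], [0, 0, 0]],
  [[0, 0, 0], [0, 0, 0]],
])

```text
time_s: 16.15
eef_pos: [0.5373, 0.378, 0.1924]
eef_rot: [0.681, 0.684, -0.182, 0.186]
contact_force: [-0.2, 0.2, -2.8]
width: 0.153
grasp_force: 58.6
```

>>> drive_tool([
  [[0.001, 0, 0.0017], [0, 0, 0]],
  [[0.001, 0, 0.0017], [0, 0, 0]],
  [[0, 0, 0], [0, 0, 0]],
])

```text
time_s: 16.52
eef_pos: [0.5372, 0.3779, 0.1883]
eef_rot: [0.681, 0.684, -0.182, 0.186]
contact_force: [0.0, 0.5, -1.4]
width: 0.157
grasp_force: 58.6
```

>>> drive_tool([
  [[0.0007, 0, 0.0012], [0, 0, 0]],
  [[0, 0, 0], [0, 0, 0]],
])

```text
time_s: 16.77
eef_pos: [0.5373, 0.3781, 0.1877]
eef_rot: [0.681, 0.684, -0.182, 0.186]
contact_force: [0.1, 2.0, 5.1]
width: 0.154
grasp_force: 59.5
```

>>> drive_tool([
  [[0, 0, 0], [0, 0, 0]],
  [[0, 0, 0], [0, 0, 0]],
  [[0, 0, 0], [0, 0, 0]],
  [[0, 0, 0], [0, 0, 0]],
  [[0, 0, 0], [0, 0, 0]],
], hand=0)

```text
time_s: 17.4
eef_pos: [0.5371, 0.3778, 0.1866]
eef_rot: [0.681, 0.684, -0.182, 0.186]
contact_force: [-0.7, 0.9, -0.3]
width: 0.998
grasp_force: 0.0
```

>>> drive_tool([
  [[0, 0, -0.01], [0, 0, 0]],
  [[0, 0, -0.02], [0, 0, 0]],
  [[0, 0, -0.02], [0, 0, 0]],
  [[0, 0, -0.02], [0, 0, 0]],
  [[0, 0, -0.02], [0, 0, 0]],
])

```text
time_s: 18.02
eef_pos: [0.5365, 0.4238, 0.2657]
eef_rot: [0.681, 0.685, -0.182, 0.186]
contact_force: [1.0, -0.6, -0.1]
width: 1.002
grasp_force: 0.0
```

```bash
python3 - <<'E'
from h import *
A=pose();o=ctrl.get_obs();print(o['qpos'].round(2),o['width'],A[:3,3])
m=mk([.55,.12,.225],[0,0,-1],[np.cos(-.8),np.sin(-.8),0])
B=seg(A,m,9);C=seg(B,mk([.618,-.2425,.12],[0,0,-1],[0,-1,0]),10)
im,d=ctrl.snapshot('scene');c=cloud('scene',d).reshape(-1,3)
k=(np.hypot(c[:,0]-.535,c[:,1]-.213)<.07)&(c[:,2]>.08)&(c[:,2]<.1);print('jug rim',k.sum(),circ(c[k]).round(3),c[k,2].mean())
E
```

```text
[ 0.72  0.67  1.29 -0.39  1.54  0.8 ] 1.0021056845857836 [0.5365336  0.42375972 0.26574838]
9 x ([-0.0346, 0.0143, -0.0025], [0.024, 0.055, 0.0873]) via [0.575, 0.298, 0.335] [0.57, 0.191, 0.369] end [0.55, 0.12, 0.38] z [-0.001 -0.    -1.   ] y [ 0.697 -0.717 -0.   ]
10 x ([-0.0089, 0.0367, 0.0105], [-0.0, 0.0001, 0.0771]) via [0.611, -0.018, 0.338] [0.628, -0.13, 0.307] end [0.618, -0.242, 0.275] z [ 0.  0. -1.] y [ 0. -1. -0.]
jug rim 578 [0.531 0.213 0.061] 0.08669484765619884
```

>>> drive_tool([
  [[-0.034, 0.014, -0.0025], [0.024, 0.055, 0.0875]],
  [[-0.0345, 0.0145, -0.0025], [0.024, 0.055, 0.0875]],
  [[-0.0345, 0.0145, -0.0025], [0.024, 0.055, 0.0875]],
  [[-0.0345, 0.0145, -0.0025], [0.024, 0.055, 0.0875]],
  [[-0.0345, 0.0145, -0.0025], [0.024, 0.055, 0.0875]],
  [[-0.0345, 0.0145, -0.0025], [0.024, 0.055, 0.0875]],
  [[-0.0345, 0.0145, -0.0025], [0.024, 0.055, 0.0875]],
  [[-0.0345, 0.0145, -0.0025], [0.024, 0.055, 0.0875]],
])

```text
time_s: 19.08
eef_pos: [0.5626, 0.1539, 0.3749]
eef_rot: [0.91, 0.414, -0.02, 0.021]
contact_force: [0.0, 0.2, 0.6]
width: 1.002
grasp_force: 0.0
```

>>> drive_tool([
  [[-0.0345, 0.0145, -0.0025], [0.024, 0.055, 0.0875]],
  [[-0.009, 0.037, 0.0105], [0, 0, 0.077]],
  [[-0.009, 0.037, 0.0105], [0, 0, 0.077]],
  [[-0.009, 0.037, 0.0105], [0, 0, 0.077]],
  [[-0.009, 0.037, 0.0105], [0, 0, 0.077]],
  [[-0.009, 0.037, 0.0105], [0, 0, 0.077]],
  [[-0.009, 0.037, 0.0105], [0, 0, 0.077]],
  [[-0.009, 0.037, 0.0105], [0, 0, 0.077]],
])

```text
time_s: 20.08
eef_pos: [0.629, -0.1332, 0.3054]
eef_rot: [0.994, 0.114, -0.0, 0.001]
contact_force: [-0.4, 0.2, 0.6]
width: 1.003
grasp_force: 0.0
```

>>> drive_tool([
  [[-0.009, 0.037, 0.0105], [0, 0, 0.077]],
  [[-0.009, 0.037, 0.0105], [0, 0, 0.077]],
  [[-0.009, 0.037, 0.0105], [0, 0, 0.077]],
  [[0, 0, 0], [0, 0, 0]],
])

```text
time_s: 20.58
eef_pos: [0.6182, -0.2483, 0.2732]
eef_rot: [1.0, -0.002, -0.001, 0.001]
contact_force: [0.3, 0.7, 0.4]
width: 0.999
grasp_force: 0.0
```

```bash
python3 - <<'E'
from h import *
A=pose();o=ctrl.get_obs();print(o['qpos'].round(2),A[:3,3],A[:3,1:3].round(3).tolist())
seg(A,mk([.618,-.2425,.041],[0,0,-1],[0,-1,0]),4)
g=A[:3,3]+.155*A[:3,2]
out=[]
for n in("top","scene"):
    im,d=ctrl.snapshot(n);np.savez(n+'3.npz',im=im,d=d)
    print(n,'bar c px',proj(n,[[.618,-.2425,.046],A[:3,3]+.173*A[:3,2]]).round(1).tolist())
    u,v=proj(n,[[.618,-.2425,.046]])[0].astype(int)
    out.append(cv2.resize(im[v-40:v+40,u-40:u+40],(400,400),interpolation=cv2.INTER_CUBIC))
cv2.imwrite('pics/z5.png',np.hstack(out)[:,:,::-1])
E
```

```text
[-0.44  0.54  1.46 -0.    1.14  1.13] [ 0.61824892 -0.24829285  0.27321514] [[-0.004, -0.002], [-1.0, -0.001], [0.001, -1.0]]
4 x ([-0.0, -0.0015, 0.0193], [0.0003, 0.0006, -0.0011]) via [0.618, -0.245, 0.235] [0.618, -0.244, 0.215] end [0.618, -0.242, 0.196] z [ 0.  0. -1.] y [ 0. -1. -0.]
top bar c px [[334.8, 180.1], [339.3, 175.9]]
scene bar c px [[288.0, 184.3], [289.4, 168.4]]
```

View pics/z5.png

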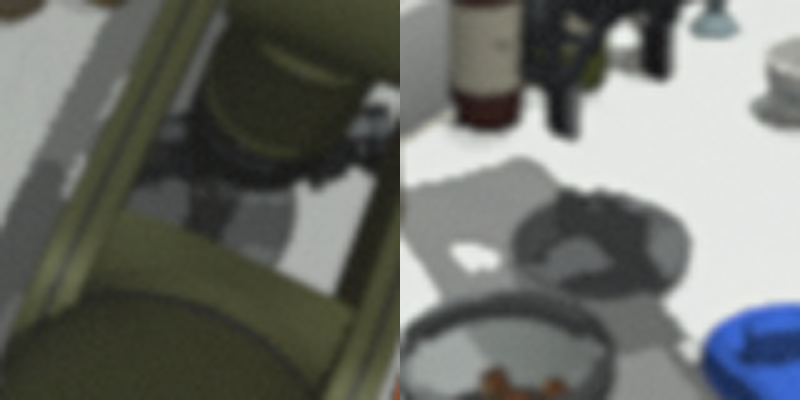

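The right pane shows the fingertips at (565,135) and (660,75), straddling the lid below; their midpoint agrees with my projection to about 1 px. Descend and grip the bar.

>>> drive_tool([
  [[0, -0.002, 0.019], [0, 0, 0]],
  [[0, -0.002, 0.019], [0, 0, 0]],
  [[0, -0.002, 0.019], [0, 0, 0]],
  [[0, 0, 0.019], [0, 0, 0]],
  [[0, 0, 0], [0, 0, 0]],
])

```text
time_s: 21.3
eef_pos: [0.6186, -0.2385, 0.1967]
eef_rot: [1.0, 0.0, -0.002, -0.0]
contact_force: [-0.2, -0.5, -0.1]
width: 0.999
grasp_force: 0.0
```

>>> drive_tool([
  [[0, 0, 0], [0, 0, 0]],
  [[0, 0, 0], [0, 0, 0]],
  [[0, 0, 0], [0, 0, 0]],
  [[0, 0, 0], [0, 0, 0]],
  [[0, 0, 0], [0, 0, 0]],
  [[0, 0, 0], [0, 0, 0]],
], hand=1)

```text
time_s: 22.05
eef_pos: [0.6194, -0.2401, 0.199]
eef_rot: [1.0, -0.0, 0.0, 0.001]
contact_force: [-0.5, -0.3, 6.7]
width: 0.148
grasp_force: 61.2
```

>>> drive_tool([
  [[0, 0, -0.01], [0, 0, 0]],
  [[0, 0, -0.02], [0, 0, 0]],
  [[0, 0, -0.025], [0, 0, 0]],
  [[0, 0, -0.025], [0, 0, 0]],
  [[0, 0, -0.025], [0, 0, 0]],
  [[0, 0, -0.025], [0, 0, 0]],
  [[0, 0, 0], [0, 0, 0]],
])

```text
time_s: 22.92
eef_pos: [0.6197, -0.2397, 0.3303]
eef_rot: [1.0, -0.0, 0.002, 0.001]
contact_force: [0.7, 0.0, -1.9]
width: 0.148
grasp_force: 60.3
```

```bash
python3 - <<'E'
from h import *
A=pose();o=ctrl.get_obs();print(o['contact_force'].round(2),o['width'],A[:3,3])
for n in("top","scene"):
    im,d=ctrl.snapshot(n);c=cloud(n,d).reshape(-1,3)
    zt=A[2,3]-.197
    for lo,hi,nm in((.010,.026,'flange'),(.036,.055,'bar')):
        k=(np.hypot(c[:,0]-.618,c[:,1]+.242)<.075)&(c[:,2]>zt+lo)&(c[:,2]<zt+hi)
        q=c[k]
        if len(q)>10: print(n,nm,len(q),q.mean(0).round(4),(q.max(0)+q.min(0)).round(4)/2)
a=np.radians(-37.5);seg(A,mk([.5175,-.025,.335-.155],[0,0,-1],[np.cos(a),np.sin(a),0]),10)
E
```

```text
[ 0.65  0.03 -1.9 ] 0.14766876986934674 [ 0.61972484 -0.23969974  0.33028127]
top flange 624 [ 0.5983 -0.2368  0.1516] [ 0.6219 -0.2396  0.1515]
top bar 57 [ 0.6028 -0.2377  0.1769] [ 0.602   -0.2353   0.17735]
scene flange 472 [ 0.6084 -0.2264  0.1489] [ 0.6165 -0.2383  0.1514]
scene bar 112 [ 0.6115 -0.2349  0.177 ] [ 0.61765 -0.2372   0.17885]
10 x ([-0.0008, -0.0246, -0.0005], [0.0004, -0.0002, -0.0917]) via [0.603, -0.143, 0.332] [0.569, -0.078, 0.333] end [0.518, -0.025, 0.335] z [-0.  0. -1.] y [ 0.793 -0.609 -0.   ]
```

>>> drive_tool([
  [[0, -0.0125, 0], [0, 0, -0.046]],
  [[-0.001, -0.0245, 0], [0, 0, -0.0915]],
  [[-0.001, -0.0245, -0.001], [0, 0, -0.0915]],
  [[-0.001, -0.0245, -0.001], [0, 0, -0.0915]],
  [[-0.001, -0.0245, -0.001], [0, 0, -0.0915]],
  [[-0.001, -0.0245, -0.001], [0, 0, -0.0915]],
  [[-0.001, -0.0245, -0.001], [0, 0, -0.0915]],
  [[-0.001, -0.0245, 0], [0, 0, -0.0915]],
])

```text
time_s: 24.02
eef_pos: [0.5587, -0.0675, 0.3318]
eef_rot: [0.941, 0.339, -0.001, -0.001]
contact_force: [-0.3, 0.4, -1.5]
width: 0.147
grasp_force: 60.3
```

>>> drive_tool([
  [[-0.001, -0.0245, 0], [0, 0, -0.0915]],
  [[-0.001, -0.0245, 0], [0, 0, -0.0915]],
  [[0, -0.0125, 0], [0, 0, -0.046]],
  [[0, 0, 0], [0, 0, 0]],
  [[0, 0, 0], [0, 0, 0]],
])

```text
time_s: 24.65
eef_pos: [0.5166, -0.0263, 0.333]
eef_rot: [0.897, 0.441, -0.0, 0.001]
contact_force: [0.8, 0.2, -1.3]
width: 0.15
grasp_force: 60.3
```

```bash
cat > m.py <<'E'
from h import *
A=pose();o=ctrl.get_obs();print(o['qpos'].round(2),o['contact_force'].round(2),A[:3,3].round(4),'y az',np.degrees(np.arctan2(A[1,1],A[0,1])).round(2))
out=[]
for n in("top","scene"):
    im,d=ctrl.snapshot(n);np.savez(n+'4.npz',im=im,d=d);c=cloud(n,d).reshape(-1,3)
    zt=A[2,3]-.199
    rr=np.hypot(c[:,0]-.518,c[:,1]+.025)
    for lo,hi,nm in((zt+.012,zt+.026,'flange'),(zt+.038,zt+.052,'bar'),(.098,.11,'rim')):
        q=c[(rr<.068)&(c[:,2]>lo)&(c[:,2]<hi)]
        if len(q)>10: print(n,nm,len(q),q.mean(0).round(4),'mid',((q.max(0)+q.min(0))/2).round(4),'ext',np.ptp(q,axis=0).round(3),'circ',circ(q).round(4) if nm!='bar' else '')
    u,v=proj(n,[[.518,-.025,.12]])[0].astype(int)
    out.append(cv2.resize(im[v-40:v+40,u-40:u+40],(400,400),interpolation=cv2.INTER_CUBIC));print(n,u-40,v-40)
cv2.imwrite('pics/z6.png',np.hstack(out)[:,:,::-1])
E
python3 m.py
```

```text
[-0.13  0.3   1.73 -0.    1.12  0.53] [ 0.8   0.17 -1.31] [ 0.5166 -0.0263  0.333 ] y az -37.63
top flange 258 [ 0.4945 -0.0239  0.1541] mid [ 0.5013 -0.0242  0.1542] ext [0.078 0.116 0.011] circ [ 0.5283 -0.0248  0.0539]
top rim 30 [ 0.4908 -0.0603  0.1042] mid [ 0.498  -0.0423  0.1034] ext [0.067 0.079 0.008] circ [ 0.5219 -0.024   0.0579]
top 220 171
scene flange 734 [ 0.5029 -0.0111  0.153 ] mid [ 0.5153 -0.024   0.1532] ext [0.115 0.114 0.014] circ [ 0.5185 -0.0275  0.0462]
scene bar 140 [ 0.5115 -0.019   0.178 ] mid [ 0.5167 -0.0228  0.1791] ext [0.05  0.054 0.014] circ 
scene rim 275 [ 0.4958 -0.0037  0.1023] mid [ 0.5155 -0.0229  0.1022] ext [0.114 0.108 0.008] circ [ 0.5162 -0.0257  0.0534]
scene 227 168
```

View pics/z6.png

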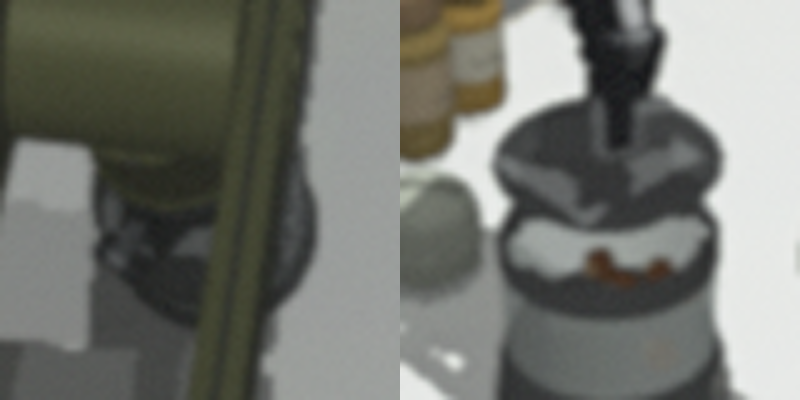

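The right pane shows the lid at (610,160), level and centred over the bowl at (605,260). The depth extents put the lid within about 1 mm of the rim centre. Lower it.

>>> drive_tool([
  [[0, 0, 0.008], [0, 0, 0]],
  [[0, 0, 0.009], [0, 0, 0]],
  [[0, 0, 0.009], [0, 0, 0]],
  [[0, 0, 0.002], [0, 0, 0]],
  [[0, 0, 0], [0, 0, 0]],
])

```text
time_s: 25.38
eef_pos: [0.5159, -0.026, 0.3047]
eef_rot: [0.897, 0.442, -0.001, 0.0]
contact_force: [-0.1, 0.4, -2.2]
width: 0.149
grasp_force: 60.3
```

>>> drive_tool([
  [[0, 0, 0.002], [0, 0, 0]],
  [[0, 0, 0.002], [0, 0, 0]],
  [[0, 0, 0.002], [0, 0, 0]],
  [[0, 0, 0], [0, 0, 0]],
])

```text
time_s: 25.88
eef_pos: [0.516, -0.0261, 0.299]
eef_rot: [0.897, 0.442, -0.0, 0.0]
contact_force: [0.1, -0.2, -2.2]
width: 0.152
grasp_force: 60.2
```

>>> drive_tool([
  [[0, 0, 0.002], [0, 0, 0]],
  [[0, 0, 0.002], [0, 0, 0]],
  [[0, 0, 0.002], [0, 0, 0]],
  [[0, 0, 0], [0, 0, 0]],
])

```text
time_s: 26.38
eef_pos: [0.516, -0.0261, 0.2929]
eef_rot: [0.897, 0.442, -0.0, 0.0]
contact_force: [1.9, -1.5, -2.5]
width: 0.146
grasp_force: 60.1
```

>>> drive_tool([
  [[0, 0, 0.0015], [0, 0, 0]],
  [[0, 0, 0.0015], [0, 0, 0]],
  [[0, 0, 0], [0, 0, 0]],
])

```text
time_s: 26.75
eef_pos: [0.516, -0.0261, 0.29]
eef_rot: [0.897, 0.442, -0.0, 0.0]
contact_force: [1.2, -0.8, -1.6]
width: 0.153
grasp_force: 60.2
```

>>> drive_tool([
  [[0, 0, 0.001], [0, 0, 0]],
  [[0, 0, 0.001], [0, 0, 0]],
  [[0, 0, 0], [0, 0, 0]],
])

```text
time_s: 27.12
eef_pos: [0.516, -0.0261, 0.2889]
eef_rot: [0.897, 0.442, -0.0, 0.001]
contact_force: [0.3, -1.4, 5.0]
width: 0.154
grasp_force: 61.2
```

>>> drive_tool([
  [[0, 0, 0], [0, 0, 0.05]],
  [[0, 0, 0], [0, 0, 0.05]],
  [[0, 0, 0], [0, 0, 0.05]],
  [[0, 0, 0], [0, 0, 0.05]],
  [[0, 0, 0], [0, 0, 0]],
])

```text
time_s: 27.75
eef_pos: [0.5159, -0.0259, 0.2889]
eef_rot: [0.937, 0.35, 0.0, 0.0]
contact_force: [-0.2, 1.0, 6.2]
width: 0.145
grasp_force: 61.2
```

```bash
cat > s.py <<'E'
from h import *
A=pose();o=ctrl.get_obs();print(A[:3,3].round(4),'y az',np.degrees(np.arctan2(A[1,1],A[0,1])).round(2),'tilt',A[:3,2].round(3),'F',o['contact_force'].round(1),'M',o['torque'].round(2),o['time_s'])
E
python3 s.py
```

```text
[ 0.5159 -0.0259  0.2889] y az -49.07 tilt [ 0.    -0.001 -1.   ] F [-0.2  1.   6.2] M [ 0.04  0.01 -0.03] 27.75
```

>>> drive_tool([
  [[0, 0, 0], [0, 0, 0.05]],
  [[0, 0, 0], [0, 0, 0.05]],
  [[0, 0, 0], [0, 0, 0.05]],
  [[0, 0, 0], [0, 0, 0.05]],
  [[0, 0, 0], [0, 0, 0.05]],
  [[0, 0, 0], [0, 0, 0.05]],
  [[0, 0, 0], [0, 0, 0.05]],
  [[0, 0, 0], [0, 0, 0]],
])

```text
time_s: 28.75
eef_pos: [0.5159, -0.0259, 0.2889]
eef_rot: [0.983, 0.181, 0.0, 0.0]
contact_force: [0.6, 0.4, 5.8]
width: 0.145
grasp_force: 61.3
```

>>> drive_tool([
  [[0, 0, 0], [0, 0, 0.03]],
  [[0, 0, 0], [0, 0, 0.03]],
  [[0, 0, 0], [0, 0, 0]],
])

```text
time_s: 29.12
eef_pos: [0.5159, -0.0259, 0.2889]
eef_rot: [0.988, 0.152, 0.0, 0.0]
contact_force: [0.0, 0.6, 5.4]
width: 0.149
grasp_force: 61.3
```

```bash
python3 s.py
```

```text
[ 0.5159 -0.0259  0.2889] y az -72.54 tilt [ 0.    -0.001 -1.   ] F [0.  0.6 5.4] M [-0.   -0.    0.06] 29.125
```

>>> drive_tool([
  [[0, 0, 0], [0, 0, 0.02]],
  [[0, 0, 0], [0, 0, 0.02]],
  [[0, 0, 0], [0, 0, 0]],
])

```text
time_s: 29.5
eef_pos: [0.516, -0.0264, 0.2889]
eef_rot: [0.991, 0.133, -0.0, 0.001]
contact_force: [-1.2, -2.1, 5.5]
width: 0.146
grasp_force: 61.4
```

```bash
python3 s.py
```

```text
[ 0.516  -0.0264  0.2889] y az -74.73 tilt [ 0.    -0.003 -1.   ] F [-1.2 -2.1  5.5] M [-0.32 -0.    0.5 ] 29.5
```

>>> drive_tool([
  [[0, 0, 0], [0, 0, 0.02]],
  [[0, 0, 0], [0, 0, 0]],
])

```text
time_s: 29.75
eef_pos: [0.5159, -0.0267, 0.2889]
eef_rot: [0.992, 0.123, -0.0, 0.002]
contact_force: [-0.6, -4.2, 5.0]
width: 0.147
grasp_force: 61.9
```

```bash
python3 s.py
```

```text
[ 0.5159 -0.0267  0.2889] y az -75.82 tilt [ 0.    -0.003 -1.   ] F [-0.6 -4.2  5. ] M [-0.54  0.08  0.76] 29.75
```

The torque climbs steadily against the solid stop, so the lid is fully home. Ease the torque, release, rise and check.

>>> drive_tool([
  [[0, 0, 0], [0, 0, -0.015]],
  [[0, 0, 0], [0, 0, 0]],
])

```text
time_s: 30.0
eef_pos: [0.5159, -0.0268, 0.2889]
eef_rot: [0.991, 0.13, -0.0, 0.002]
contact_force: [-0.4, -3.8, 5.3]
width: 0.146
grasp_force: 61.3
```

>>> drive_tool([
  [[0, 0, 0], [0, 0, 0]],
  [[0, 0, 0], [0, 0, 0]],
  [[0, 0, 0], [0, 0, 0]],
  [[0, 0, 0], [0, 0, 0]],
  [[0, 0, 0], [0, 0, 0]],
], hand=0)

```text
time_s: 30.62
eef_pos: [0.5159, -0.026, 0.2879]
eef_rot: [0.992, 0.13, -0.0, 0.0]
contact_force: [0.2, -0.8, -0.1]
width: 1.002
grasp_force: 0.0
```

>>> drive_tool([
  [[0, 0, -0.01], [0, 0, 0]],
  [[0, 0, -0.025], [0, 0, 0]],
  [[0, 0, -0.03], [0, 0, 0]],
  [[0, 0, -0.03], [0, 0, 0]],
  [[0, 0.03, -0.02], [0, 0, 0]],
  [[0, 0.05, 0], [0, 0, 0]],
  [[0, 0.05, 0], [0, 0, 0]],
  [[0, 0.05, 0], [0, 0, 0]],
])

```text
time_s: 31.62
eef_pos: [0.5624, -0.2013, 0.4043]
eef_rot: [0.992, 0.13, 0.0, 0.001]
contact_force: [1.2, -0.0, -0.2]
width: 0.999
grasp_force: 0.0
```

>>> drive_tool([
  [[0, 0.05, 0], [0, 0, 0]],
  [[0, 0.05, 0], [0, 0, 0]],
  [[0, 0.05, 0], [0, 0, 0]],
  [[0, 0, 0], [0, 0, 0]],
])

```text
time_s: 32.12
eef_pos: [0.6011, -0.3487, 0.4032]
eef_rot: [0.992, 0.128, -0.0, 0.001]
contact_force: [1.6, 1.3, -0.5]
width: 1.0
grasp_force: 0.0
```

```bash
python3 - <<'E'
from h import *
for n in("top","scene"):
    im,d=ctrl.snapshot(n);c=cloud(n,d).reshape(-1,3);cv2.imwrite(f'pics/end_{n}.png',im[:,:,::-1])
    rr=np.hypot(c[:,0]-.518,c[:,1]+.025)
    q=c[(rr<.068)&(c[:,2]>.128)&(c[:,2]<.145)];m=q[:,:2].mean(0);w,v=np.linalg.eigh(np.cov((q[:,:2]-m).T));print(n,'bar',len(q),q.mean(0).round(4),np.degrees(np.arctan(v[1,1]/v[0,1])).round(1))
    q=c[(rr<.068)&(c[:,2]>.1)&(c[:,2]<.12)];print('flange z',np.percentile(q[:,2],[10,50,90]).round(4),((q.max(0)+q.min(0))/2).round(4))
    A=np.c_[q[:,:2],np.ones(len(q))];print('plane',np.linalg.lstsq(A,q[:,2],rcond=None)[0].round(3))
im=cv2.resize(im[120:340,100:380],(763,600));cv2.imwrite('pics/end.png',im[:,:,::-1])
E
```

```text
top bar 123 [ 0.5178 -0.027   0.1362] 15.5
flange z [0.1076 0.1104 0.1132] [ 0.5196 -0.027   0.1107]
plane [-0.006 -0.003  0.114]
scene bar 132 [ 0.5129 -0.0254  0.1333] 15.4
flange z [0.1057 0.109  0.1111] [ 0.5138 -0.0258  0.11  ]
plane [ 0.018 -0.029  0.099]
```

View pics/end.png

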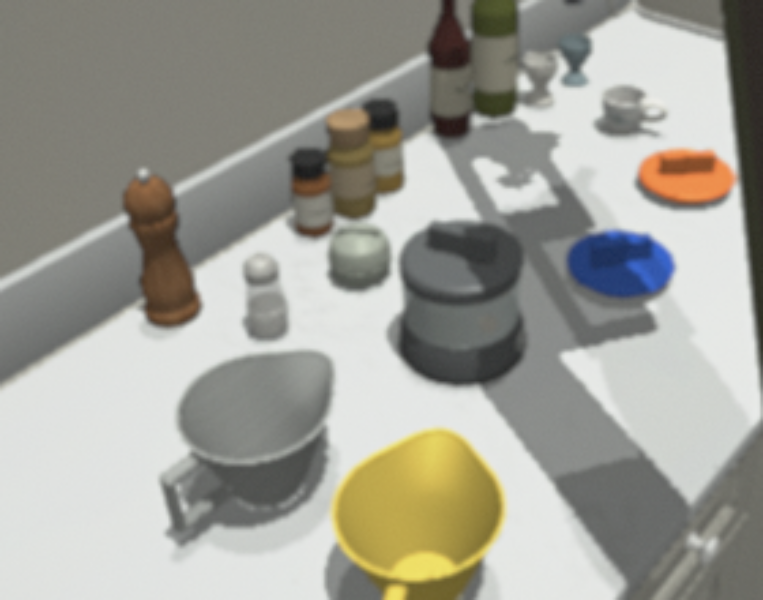

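The final view shows the lid seated level on the bowl at (460,260). Its flange is at 110 mm and the bar at 15.4°, just past the locked angle, at the stop. The empty jug stands upright at (255,430), and the shaker, timer and cup haven't moved. Handing in.

```bash
python3 -c "
from rig import ctrl
print(ctrl.hand_in())"
```

```text
the job is handed in; nothing more can be done
None
```

I handed the job in at about 32 s: the nuts are in the bowl, the empty jug is upright, and the lid is locked at its stop with the bar pointing at the switch. I saw three nuts directly; that all six went in rests on the weight lost from the jug and none lying outside.

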